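Butt a row of pipe pieces up to the stop of the fit-up cradle

ROBOT

A 6-joint arm with a two-finger parallel gripper is mounted at the origin on the work surface. World frame = base frame: x ahead of the robot, y to its left, z up, the work surface at z = 0. Lengths are in m, angles in rad, forces in N, time in s.
With the tool pointing down it reaches from about 0.35 to 0.975 m from the base axis. Payload 4.9 kg.
Tool frame: the origin (TCP) lies at the very end of the fingers, on their centre line; the grasp point (between the pads) lies 19 mm behind it; z points along the fingers, x is the direction in which the jaws open and shut, and the axes are right-handed (so a half turn about z gives the same grasp; the last joint's range is limited). The gripper opens to 85 mm and grips with 20 to 120 N. Pads are 22 mm wide; open, the fingers measure 114 mm over their backs; the gripper's body (76 mm by 85 mm) begins 54 mm behind the grasp point. The pads swing forward as they close: fully open they stand 13 mm farther back than shut.
Start: joints at [1.134, 0.053, 1.613, -0, 1.476, -0.119], TCP at [0.195, 0.594, 0.231] pointing down, gripper open.
Joint ranges: [-3.01, 3.01], [-1.01, 2.22], [0.06, 2.58], [-1.02, 4.17], [0.09, 2.62], [-3.14, 3.14]. Speed limits (rad/s): [2.57, 2.57, 3.14, 3.14, 3.14, 3.14].

INTERFACE

Orientations are given as a rotation vector (axis times angle).
In Python, from station import ctrl gives the robot as it stands.
- The arm moves only by the shell command python3 -m handwheel 'ROWS' [OPENING] [FORCE]. ROWS is a JSON object of lists of equal length, an entry for each row: "offset": the shift along the world's x, y, z in units of 40 mm (1.0 is 40 mm), a list of three; "roll": the turn about the world's z in units of 6 degrees (1.0 is 6 degrees). A call has exactly 10 rows; each row is the pose to reach, as a shift and turn from the pose commanded when the call began; what a row does not reach only later rows make up. A row lasts 1/10 s, in which the tool goes at most 50 mm and 8.59 degrees, less where a joint would pass 70% of its speed; a pose out of reach is approached as far as the arm can. A call with a gripper value outside its range is refused whole. OPENING is the finger opening in mm, from 0 to 85.4, set as the call begins (- or left out, the last holds). The fingers move at their own pace and stop on an object; FORCE is the grip in N (left out, the last holds). Time passes only in rows, so rows that repeat a pose let the fingers close, or fill a call up. It gives the time, the measured TCP pose, the force and the opening at its end, in the units of the state.
- ctrl.get_obs(): the state, without advancing time (a new reading comes with each control period).
- ctrl.get_image(name): name is "scene" or "top" or "wrist"; returns a dict with "img" (480x640x3 uint8, red, green, blue), "fx", "fy", "cx", "cy" (pixels), "T" (4x4, takes a point from camera to world coordinates). Camera axes: x right, y down, z forward; pixel columns grow to the right and rows downward; lengths in m; the calibration is good to about 2 mm. A picture is of the moment at which its call begins. There is no depth.
- ctrl.finish_job(): hands the job in, once; it reports no verdict.
The state is a dict: "t": time; "q": joint angles; "dq": joint speeds; "effort": joint torques, N m; "tool_pos": TCP position; "tool_rot": TCP orientation; "contact_force": force on the tool from outside, world axes, zero at the start; "wrist_torque": the same for the moment, N m; "opening": finger opening in m.
Only numpy, scipy, OpenCV 4.12 (cv2) and the standard library are available. Lean on these libraries where they do the work, as an engineer would, in place of code of your own. Each camera call takes 0.05 s, during which the arm holds its last target.

TASK

Four short pipe pieces lie end to end in the angle-iron cradle on the welding bench. With the fingertips, push on the free end of the last piece only, so that the row slides along the cradle as one train until the leading piece is against the stop plate and no gaps are left, without ramming the stop and without lifting any piece. Finish still pressing the row lightly against the stop, as if holding it for tacking, and leave the other things on the bench where they are.

Things in the scene. Friction and masses are not known exactly. Their poses are not given: they have to be found in the camera images.
- cradle: the fit-up cradle, fast on the bench: an angle iron, V open upwards, on a flat bar 75 mm wide. Origin on the bench under it; x runs along the V towards the stop plate, z up. The V's faces slope 45 degrees, meet at y = 0, z = 20 mm and end in rims at y = -25 and +25 mm, z = 45 mm. The V runs from x = -235 mm (open end) to the stop plate's face at x = +215 mm.
- stop: the stop plate, fixed across the stop end of the cradle: 10 mm thick, 75 mm wide, its top 86 mm above the bench. Origin on the lower edge of its face, the one towards the pieces.
- stop_face (a point): the point of the stop plate's face on the axis line of the pieces, 50 mm above the bench; axes as the cradle's.
- piece1_center (a point): centre of the leading pipe piece, the one next to the stop plate. All four are the same bare steel pipe: outside diameter 42 mm, wall 6 mm, 54 mm long, about 0.3 kg, lying in the V with the pipe axis along the cradle's x, the axis 50 mm and the top 71 mm above the bench. x along the pipe towards the stop.
- piece2_center (a point): centre of the second pipe piece, end to end with the first; same pipe.
- piece3_center (a point): centre of the third pipe piece; same pipe.
- piece4_center (a point): centre of the last pipe piece, farthest from the stop plate; its free end, where the row is pushed, is 27 mm from this centre towards -x of the cradle. The V behind it is empty, with room for the fingers. The row starts 60 to 170 mm short of the stop and slides with about 3 to 8 N. Push low down on the end (fingertips about 38 to 42 mm above the bench).
- spare1: bystander, loose: a spare pipe piece standing on end on the robot's side of the cradle, 42 mm across and 54 mm tall; origin at its centre.
- spare2: bystander, loose: a second spare pipe piece standing on end on the far side near the stop plate, 42 mm across and 54 mm tall; origin at its centre.
- chipping_hammer: bystander, loose: a welder's chipping hammer lying along the cradle on the far side, 270 mm long, 125 mm across the head, 25 mm high; origin on the bench under its middle, head towards +x.
- wire_brush: bystander, loose: a wire brush with wooden back lying along the cradle on the robot's side near the stop end, 260 x 28 x 38 mm; origin on the bench under its middle.
- try_square: bystander, loose: a steel try square lying flat on the far side, stock 100 x 22 x 16 mm, blade 140 mm pointing away along +y; origin on the bench under the stock's middle.
- tape_measure: bystander, loose: a tape measure in a black case standing on edge on the robot's side near the open end, 66 x 34 x 62 mm; origin on the bench under its middle.
- spray_can: bystander, loose: an upright spray can well to the robot's right, 60 mm across and 190 mm tall; origin at its foot.

How it is judged:
By the outcome, as a careful person would: the job done as asked, in the order asked, and still so for the second after the job is handed in, while the arm keeps its last pose, push and grip.
It also fails if it takes over 40 s, if anything falls off the work surface, if the arm or the gripper's body presses on something with over 40 N, if the wrist force passes 120 N, or if a joint passes its speed limit or range.

## Working session

There is one attempt and no reset: what is moved stays moved. The work goes in short steps, Python scripts to look and compute and a shell command to move; the robot and the scene stay as the last step left them, time stands still between calls to the robot, and variables do not carry over. Pictures are saved under pics/ and viewed, and the job is handed in when it is done.

```bash
mkdir -p pics; ls; python3 - <<'E'
from station import ctrl
import cv2,numpy as np
print(ctrl.get_obs())
for n in ["scene","top","wrist"]:
    d=ctrl.get_image(n); cv2.imwrite(f"pics/{n}0.png",d["img"][:,:,::-1]); print(n,d["fx"],d["fy"],d["cx"],d["cy"],np.round(d["T"],4).tolist())
E
```

```text
pics
{'t': 0.0, 'q': array([ 1.13395963e+00,  5.33848899e-02,  1.61428377e+00, -4.39693595e-05,
        1.47604240e+00, -1.19019452e-01]), 'dq': array([-3.86102062e-04, -7.68966818e-04,  9.72620414e-04,  5.89140617e-05,
       -3.46169371e-04, -1.98471984e-03]), 'effort': array([-1.23474110e-03, -3.93686700e+01, -3.70175564e+01, -1.57153727e-04,
        6.88363143e-03,  3.21727924e-06]), 'tool_pos': array([0.1950622 , 0.59311553, 0.23005177]), 'tool_rot': array([ 2.54410507,  1.84130875, -0.00287385]), 'contact_force': array([ 0.25140767, -0.12586453,  0.42420018]), 'wrist_torque': array([-0.00430891, -0.03505794,  0.0169372 ]), 'opening': 0.08534375586226468}
scene 514.1207774188267 514.1207774188267 316.42806877532826 239.9990021454835 [[-0.5346, 0.5905, -0.6046, 1.1408], [0.845, 0.3604, -0.3952, 0.2492], [-0.0155, -0.7221, -0.6916, 0.7513], [0.0, 0.0, 0.0, 1.0]]
top 549.4039120011721 549.4039120011721 318.7213863066061 235.11001306455748 [[0.0161, -0.9953, 0.0952, 0.4661], [-0.9999, -0.0163, -0.0009, -0.1662], [0.0024, -0.0951, -0.9955, 1.0393], [0.0, 0.0, 0.0, 1.0]]
wrist 359.21093255406254 359.21093255406254 316.66761177247 239.5486886584015 [[0.3124, 0.9143, 0.2578, 0.13], [0.95, -0.3002, -0.0863, 0.6159], [-0.0015, 0.2719, -0.9623, 0.373], [0.0, 0.0, 0.0, 1.0]]
```

View pics/top0.png

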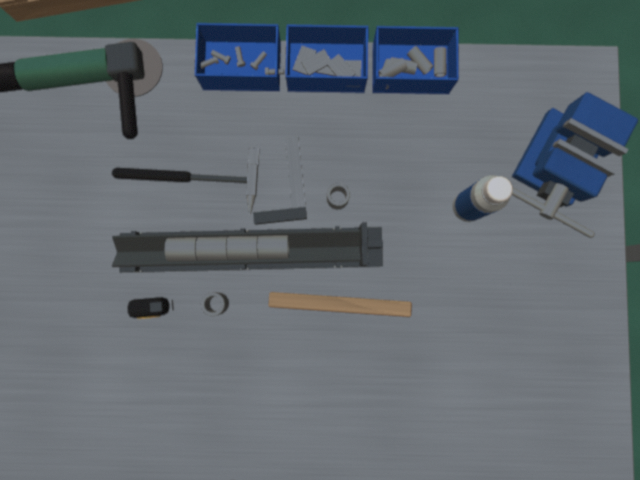

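View pics/scene0.png

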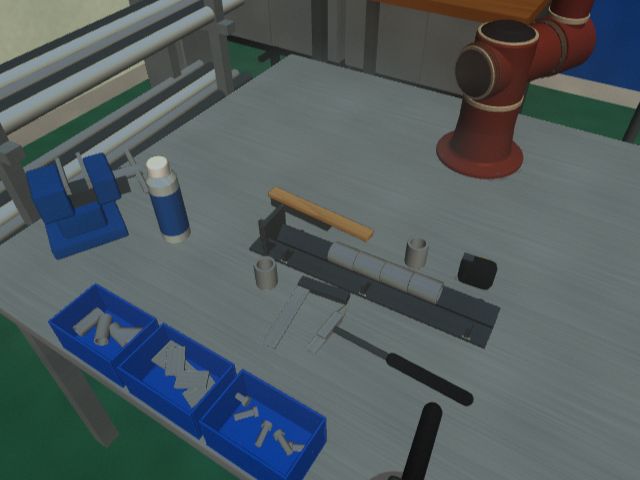

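The top view shows the cradle running along about -y in the world (col 115 open end to col 362 stop, row ~248). The row of pieces spans cols 165–289. Next I'll measure these.

```bash
cat > h.py <<'E'
import numpy as np
def ray(d,u,v,z):
    T=np.array(d["T"]); r=T[:3,:3]@np.array([(u-d["cx"])/d["fx"],(v-d["cy"])/d["fy"],1]); o=T[:3,3]
    return o+r*(z-o[2])/r[2]
def proj(d,p):
    T=np.array(d["T"]); c=T[:3,:3].T@(np.array(p)-T[:3,3]); return np.array([d["fx"]*c[0]/c[2]+d["cx"],d["fy"]*c[1]/c[2]+d["cy"]])
E
python3 - <<'E'
import cv2
a=cv2.imread("pics/top0.png")[205:325,100:400]
a=cv2.convertScaleAbs(a,alpha=1.8)
b=cv2.resize(a[:75],None,fx=2.66,fy=2.66*1,interpolation=cv2.INTER_CUBIC)
c=cv2.imread("pics/scene0.png")[180:360,240:510]
c=cv2.convertScaleAbs(c,alpha=1.8)
cv2.imwrite("pics/topc.png",b); cv2.imwrite("pics/scc.png",cv2.resize(c,None,fx=2.9,fy=2.9,interpolation=cv2.INTER_CUBIC))
E
```

```text
(no output)
```

View pics/topc.png

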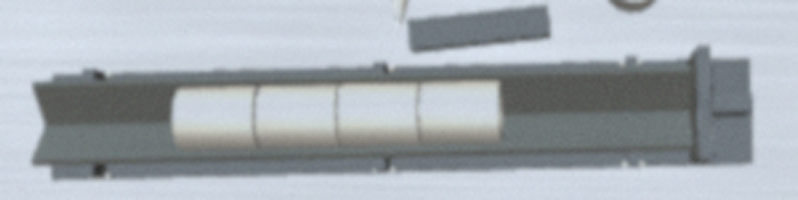

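View pics/scc.png

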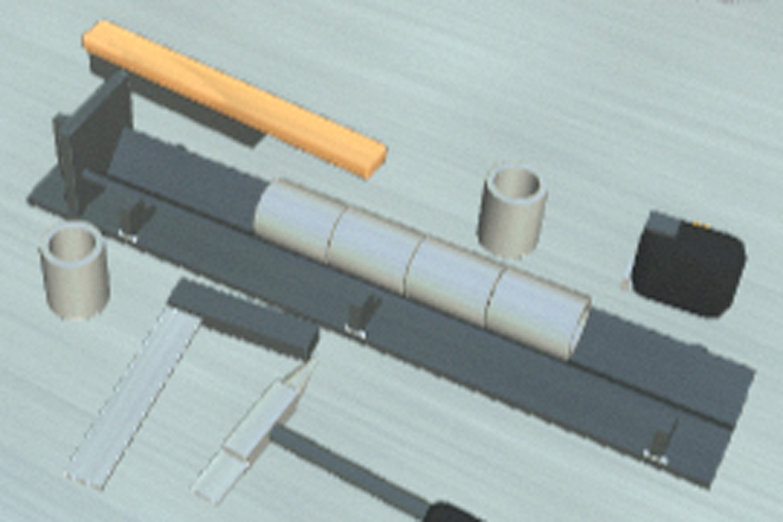

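Cradle rims, V valley and piece ends are clear in both crops. Mask the bright pipes and cast rays to get numbers.

```bash
python3 - <<'E'
from station import ctrl
import cv2,numpy as np
from h import *
d=ctrl.get_image("top"); im=d["img"]; g=cv2.cvtColor(im,cv2.COLOR_RGB2GRAY).astype(int)
for r in (242,247,252): print(r,g[r,108:118],g[r,158:172],g[r,284:294],g[r,354:372])
for c in (130,150,180,270,320,350): print(c,g[226:275,c])
E
```

```text
242 [120 119 120 118 115  94  69  52  49  50] [ 49  50  50  50  48  51  65  94 111 115 117 117 117 116] [116 116 110  92  69  55  48  50  50  47] [50 50 50 49 50 46 44 45 58 62 64 65 63 60 63 64 68 66]
247 [119 119 119 120 119 118 112  87  62  52] [ 49  49  46  48  49  55  77 105 115 117 117 117 118 118] [119 119 113 101  83  64  54  52  55  52] [62 63 62 63 61 52 46 48 62 65 64 63 61 55 52 48 47 50]
252 [120 120 120 119 121 120 120 115  95  70] [ 64  63  64  63  62  65  81 104 113 116 114 115 114 114] [106 106 102  89  80  71  66  65  66  65] [67 66 65 66 64 57 51 50 63 66 67 67 66 65 65 64 64 64]
130 [119 119 116 116 113 107  94  75  66  64  59  52  50  50  50  49  50  49
  48  50  51  51  48  50  49  55  61  64  66  67  63  65  66  64  66  65
  65  64  62  55  55  61  65  66  65  70  91 113 119]
150 [116 116 116 117 117 107  85  69  63  64  56  51  48  47  49  48  48  50
  50  49  50  48  49  49  50  57  63  63  64  64  65  65  63  64  64  64
  65  64  59  54  58  63  66  66  69  76  94 112 119]
180 [117 116 115 115 109  91  71  65  64  61  56  72  94 109 114 116 118 117
 116 117 118 117 119 118 117 117 116 114 108 101  92  86  79  73  67  63
  63  60  54  57  62  65  65  65  74  94 113 117 117]
270 [121 119 108  89  69  65  64  59  56  74  97 111 115 118 118 117 117 117
 118 119 119 119 118 118 116 113 107 100  92  84  78  72  68  65  65  60
  54  55  63  64  65  64  70  93 112 117 118 120 119]
320 [119 110  91  71  64  64  58  52  49  48  50  47  47  48  49  49  49  50
  49  49  51  57  63  64  64  64  65  63  64  65  64  65  65  63  57  53
  57  63  65  66  68  78  99 116 120 119 117 118 118]
350 [115  99  76  66  65  61  54  51  49  50  50  48  49  50  49  50  50  51
  50  52  54  61  63  66  64  64  65  66  65  67  65  63  64  60  54  58
  61  64  64  67  74  95 114 120 120 119 118 118 118]
```

```bash
python3 - <<'E'
from station import ctrl
import numpy as np
from h import *
d=ctrl.get_image("top")
v1=ray(d,130,251.2,.02);v2=ray(d,350,246.6,.02); print(v1,v2)
ux=(v2-v1);ux/=np.linalg.norm(ux); print("axis",ux,"yaw off -y deg",np.degrees(np.arctan2(ux[0],-ux[1])))
uy=np.array([-ux[1],ux[0],0])
# rim mid check
for c,a,b in((130,236.3,264.7),(320,232.6,260.3)):
    A=ray(d,c,a,.045);B=ray(d,c,b,.045); print("rim",A,B,np.linalg.norm(A-B), uy@((A+B)/2-v1))
for n,u,v,z in(("stopface",361.8,246.4,.086),("lead",287.5,246,.071),("free",164.2,248,.071),("open+rim",112.8,236.3,.045)):
    p=ray(d,u,v,z); print(n,p,"s",ux@(p-v1),"lat",uy@(p-v1))
print("free-end point axis: ", [v1+ux*(ux@(ray(d,164.2,248,.071)-v1))])
s=ctrl.get_image("scene")
print(proj(s,v1),proj(s,v2),[proj(s,ray(d,*q)) for q in((361.8,246.4,.086),(287.5,246,.071),(164.2,248,.071))])
for n,u,v,z in (("tape",149,307,.062),("sp1",217,303,.054),("hammer",180,176,.025),("square",280,216,.016)): print(n,ray(d,u,v,z))
E
```

```text
[0.52779292 0.18281142 0.02      ] [ 0.54301558 -0.22562286  0.02      ]
axis [ 0.03724492 -0.99930617  0.        ] yaw off -y deg 2.1344705230187992
rim [0.55336819 0.17557289 0.045     ] [0.50185621 0.17305893 0.045     ] 0.05157328447223198 -0.0004970098538789211
rim [ 0.56576577 -0.16932901  0.045     ] [ 0.51538365 -0.17013005  0.045     ] 0.05038848763318151 -0.0003574405134959448
stopface [ 0.53871743 -0.24230271  0.086     ] s 0.42522604603630465 lat -0.004916413083814118
lead [ 0.53842878 -0.11221093  0.071     ] s 0.2952137799447161 lat -0.00035960265629337386
free [0.53134203 0.10531024 0.071     ] s 0.07757958847092189 lat 0.0006601279969069921
open+rim [0.55285811 0.20677673 0.045     ] s -0.02301513450988652 lat 0.02594038437121508
free-end point axis:  [array([0.53068236, 0.10528565, 0.02      ])]
[477.58774129 320.98389272] [282.15387241 241.93555988] [array([274.45538576, 213.62761085]), array([330.72001379, 242.79149779]), array([439.68337252, 285.63489263])]
tape [0.42728472 0.13014786 0.062     ]
sp1 [0.43596473 0.01198168 0.054     ]
hammer [0.66998888 0.09443762 0.025     ]
square [ 0.59875325 -0.0938557   0.016     ]
```

Geometry agrees with the given sizes: V length 448 mm, rim width 50–51 mm, row 217 mm. Travel to the stop is about 130 mm, along (0.037, -0.999). Next I'll move the closed fingers to above the V, about 30 mm behind the free end, with the jaw axis across the cradle.

```bash
python3 -m handwheel '{"offset":[[0.17,-0.22,0],[0.42,-0.56,0],[0.75,-1.0,0],[1.17,-1.57,0],[1.6,-2.1,0],[2.1,-2.8,0],[2.6,-3.5,0],[3.1,-4.1,0],[3.6,-4.8,0],[4.17,-5.6,0]],"roll":[-0.2,-0.6,-1.0,-1.6,-2.2,-2.9,-3.6,-4.3,-5.0,-5.8]}' 0 40
python3 -m handwheel '{"offset":[[0.5,-0.7,0],[1.0,-1.4,0],[1.5,-2.1,0],[2.0,-2.75,0],[2.5,-3.4,0],[3.0,-4.0,0],[3.5,-4.7,0],[3.85,-5.2,0],[4.1,-5.5,0],[4.17,-5.58,0]],"roll":[-0.7,-1.4,-2.1,-2.8,-3.5,-4.2,-4.9,-5.4,-5.7,-5.81]}' 
python3 - <<'E'
from station import ctrl
import cv2,numpy as np
o=ctrl.get_obs(); print(o["t"],o["tool_pos"],o["tool_rot"],o["contact_force"],o["opening"])
for n in ["scene","wrist"]:
    d=ctrl.get_image(n); cv2.imwrite(f"pics/{n}1.png",d["img"][:,:,::-1])
E
```

```text
t: 1.3
tool_pos: [0.3629, 0.3676, 0.2314]
tool_rot: [2.982, 0.989, 0.001]
contact_force: [0.8, 1.0, -0.3]
opening: -0.0003
t: 2.3
tool_pos: [0.5294, 0.1448, 0.2313]
tool_rot: [3.141, 0.052, 0.0]
contact_force: [0.7, -0.5, -0.7]
opening: -0.0004
2.3 [0.52937072 0.14476559 0.23131143] [3.14105550e+00 5.24164247e-02 3.57591674e-06] [ 0.69410725 -0.5020131  -0.70370236] -0.00035207832638878224
```

View pics/scene1.png

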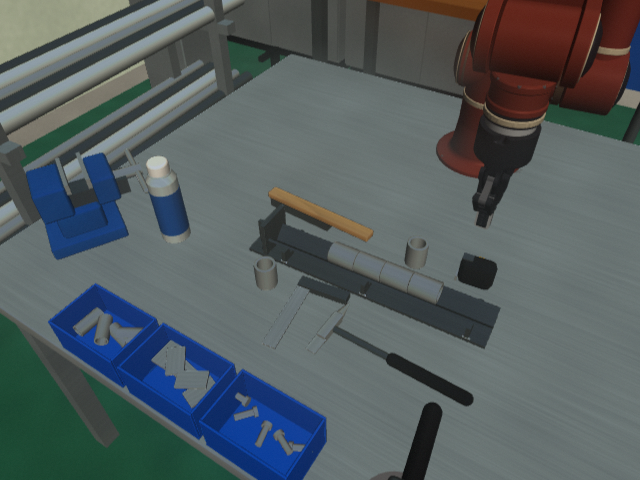

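View pics/wrist1.png

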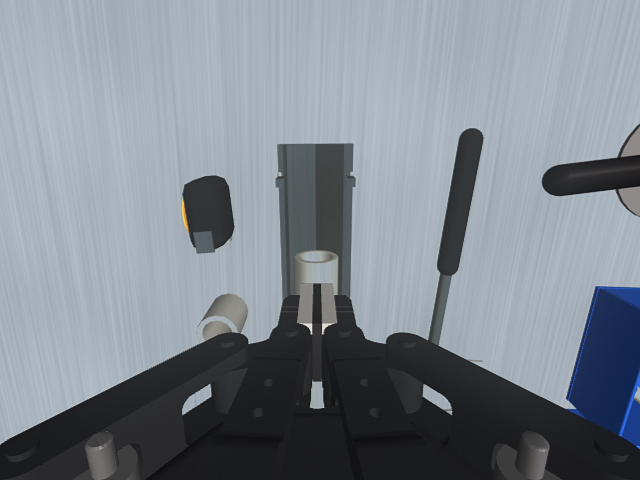

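The wrist view shows the closed fingers (col ~317) centred on the cradle V (cols 278–353) and on the free end of the last piece at (317,262). The V behind it is empty. I'll open to 4 mm for a slightly wider pusher and descend to z≈0.040.

```bash
python3 -m handwheel '{"offset":[[0,0,-0.2],[0,0,-0.7],[0,0,-1.4],[0,0,-2.1],[0,0,-2.8],[0,0,-3.5],[0,0,-4.1],[0,0,-4.5],[0,0,-4.7],[0,0,-4.77]],"roll":[0,0,0,0,0,0,0,0,0,0]}' 4 40
python3 - <<'E'
from station import ctrl
import cv2,numpy as np
o=ctrl.get_obs(); print(o["t"],o["tool_pos"],o["tool_rot"],o["contact_force"],o["opening"])
for n in ["scene","wrist","top"]:
    d=ctrl.get_image(n); im=d["img"][:,:,::-1]
    if n=="scene": im=cv2.resize(im[160:360,250:520],None,fx=2.8,fy=2.8)
    if n=="top": im=cv2.resize(im[160:330,100:390],None,fx=2.7,fy=2.7)
    cv2.imwrite(f"pics/{n}2.png",cv2.convertScaleAbs(im,alpha=1.5))
E
```

```text
t: 3.4
tool_pos: [0.5284, 0.1469, 0.0398]
tool_rot: [3.141, 0.06, -0.002]
contact_force: [-0.6, -0.1, 0.3]
opening: 0.0041
3.4 [0.5283531  0.14687531 0.03981025] [ 3.14095654e+00  5.96559060e-02 -1.61797502e-03] [-0.58432608 -0.11104021  0.3103114 ] 0.004127408809255748
```

View pics/scene2.png

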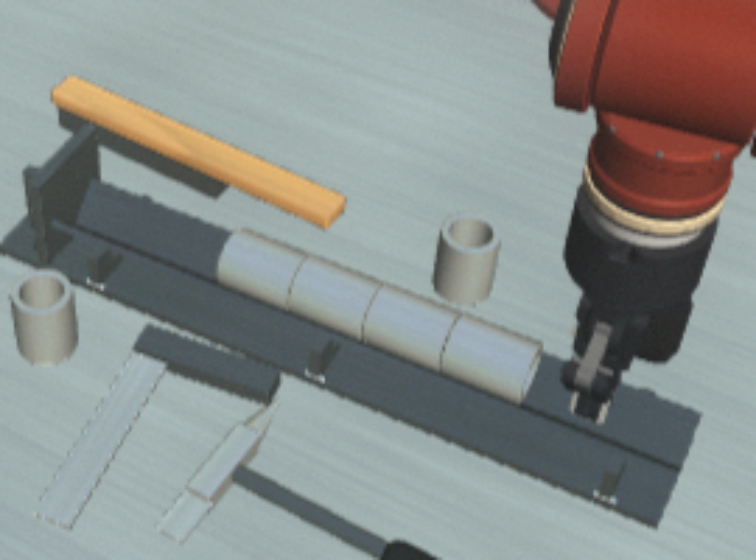

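View pics/wrist2.png

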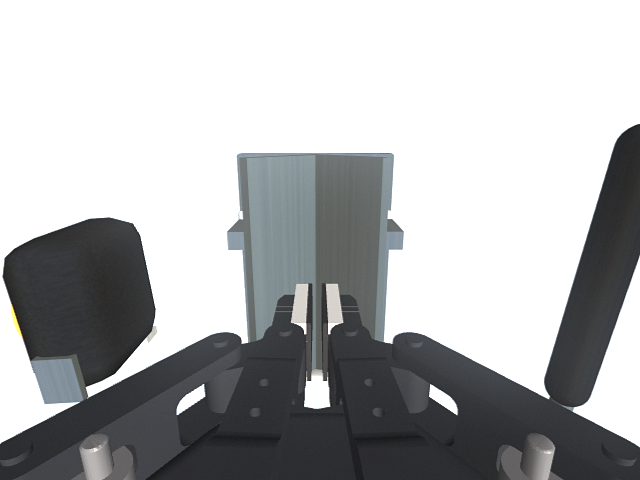

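View pics/top2.png

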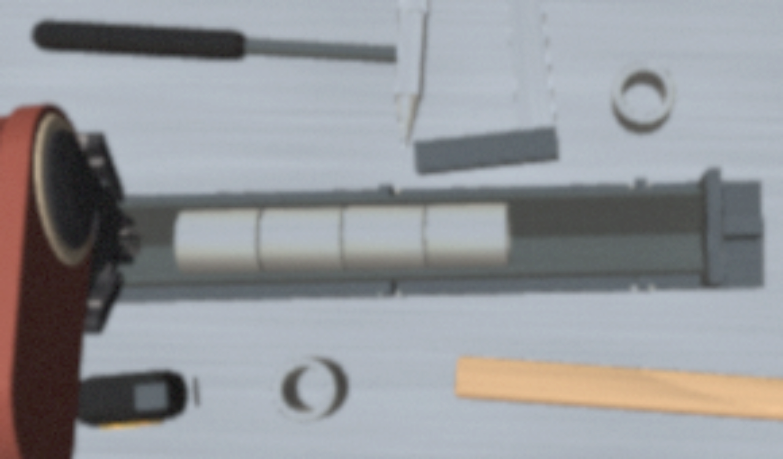

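Scene and wrist views show the fingertips inside the V, clear of both faces and about 20 mm behind the free end at scene-crop (530,375). Nothing was touched. Now a slow approach to contact.

```bash
python3 -m handwheel '{"offset":[[0,-0.05,0],[0.01,-0.15,0],[0.01,-0.25,0],[0.01,-0.35,0],[0.02,-0.45,0],[0.02,-0.53,0],[0.02,-0.6,0],[0.03,-0.66,0],[0.03,-0.72,0],[0.03,-0.78,0]],"roll":[0,0,0,0,0,0,0,0,0,0]}'
python3 -m handwheel '{"offset":[[0,-0.03,0],[0,-0.06,0],[0,-0.09,0],[0,-0.12,0],[0.01,-0.15,0],[0.01,-0.18,0],[0.01,-0.21,0],[0.01,-0.24,0],[0.01,-0.27,0],[0.01,-0.3,0]],"roll":[0,0,0,0,0,0,0,0,0,0]}'
```

```text
t: 4.55
tool_pos: [0.5302, 0.1157, 0.0406]
tool_rot: [-3.139, -0.058, -0.001]
contact_force: [0.5, 5.9, -0.6]
opening: 0.0041
t: 5.55
tool_pos: [0.5306, 0.1045, 0.0406]
tool_rot: [-3.139, -0.059, -0.001]
contact_force: [0.5, 4.9, -1.0]
opening: 0.0041
```

Contact came at y≈0.116 as predicted, and the row slides at about 5 N. Keep pushing smoothly.

```bash
python3 -m handwheel '{"offset":[[0,-0.04,0],[0,-0.09,0],[0,-0.15,0],[0.01,-0.22,0],[0.01,-0.29,0],[0.01,-0.36,0],[0.02,-0.43,0],[0.02,-0.5,0],[0.02,-0.57,0],[0.02,-0.64,0]],"roll":[0,0,0,0,0,0,0,0,0,0]}'
python3 -m handwheel '{"offset":[[0,-0.07,0],[0.01,-0.14,0],[0.01,-0.21,0],[0.01,-0.28,0],[0.01,-0.35,0],[0.02,-0.42,0],[0.02,-0.49,0],[0.02,-0.56,0],[0.02,-0.63,0],[0.03,-0.7,0]],"roll":[0,0,0,0,0,0,0,0,0,0]}'
python3 -m handwheel '{"offset":[[0,-0.07,0],[0.01,-0.14,0],[0.01,-0.21,0],[0.01,-0.28,0],[0.01,-0.35,0],[0.01,-0.42,0],[0.02,-0.48,0],[0.02,-0.53,0],[0.02,-0.57,0],[0.02,-0.6,0]],"roll":[0,0,0,0,0,0,0,0,0,0]}'
```

```text
t: 6.55
tool_pos: [0.5315, 0.0788, 0.0406]
tool_rot: [-3.139, -0.059, -0.001]
contact_force: [1.0, 5.3, -0.3]
opening: 0.0042
t: 7.55
tool_pos: [0.5327, 0.0508, 0.0406]
tool_rot: [-3.139, -0.059, -0.001]
contact_force: [1.4, 5.1, -1.2]
opening: 0.0037
t: 8.55
tool_pos: [0.5336, 0.0268, 0.0406]
tool_rot: [-3.139, -0.058, -0.001]
contact_force: [1.2, 5.7, -0.3]
opening: 0.0038
```

```bash
python3 - <<'E'
from station import ctrl
import cv2,numpy as np
from h import *
d=ctrl.get_image("top"); im=d["img"]; g=cv2.cvtColor(im,cv2.COLOR_RGB2GRAY).astype(int)
print(g[246,225:372])
im=cv2.resize(im[160:330,100:390,::-1],None,fx=2.7,fy=2.7); cv2.imwrite("pics/top3.png",cv2.convertScaleAbs(im,alpha=1.5))
s=ctrl.get_image("scene")["img"][:,:,::-1]
cv2.imwrite("pics/scene3.png",cv2.convertScaleAbs(cv2.resize(s[160:360,250:520],None,fx=2.8,fy=2.8),alpha=1.5))
E
```

```text
[124 127 128 128 127 127 128 128 127 129 128 129 128 127 127 127 128 128
 129 128 123 111 119 125 128 128 128 127 127 129 128 126 128 128 127 127
 128 127 128 127 127 127 128 128 128 127 128 129 127 128 124 116 122 127
 127 127 128 128 128 128 129 128 128 127 128 128 128 127 127 128 128 127
 127 128 127 127 128 127 127 127 127 122 111 119 125 127 128 127 126 127
 128 128 128 127 129 127 128 127 129 128 127 127 128 127 128 127 130 128
 128 128 127 125 108  81  62  58  54  58  59  57  57  59  60  60  61  60
  59  60  60  60  60  60  62  60  52  48  53  66  70  70  70  67  64  62
  63  65  62]
```

View pics/top3.png

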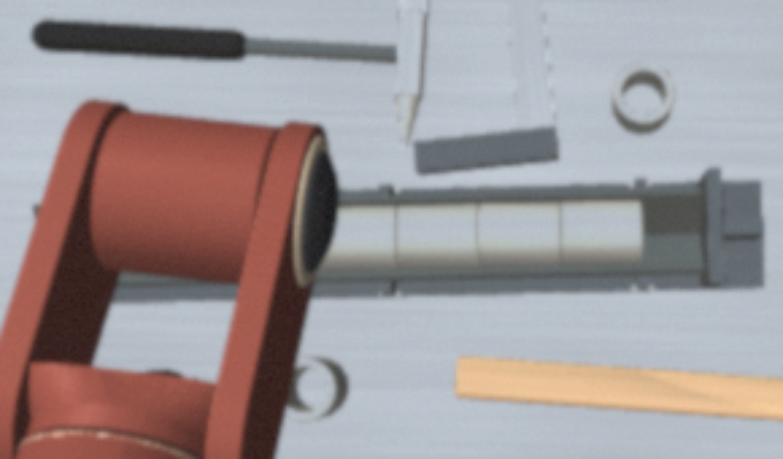

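View pics/scene3.png

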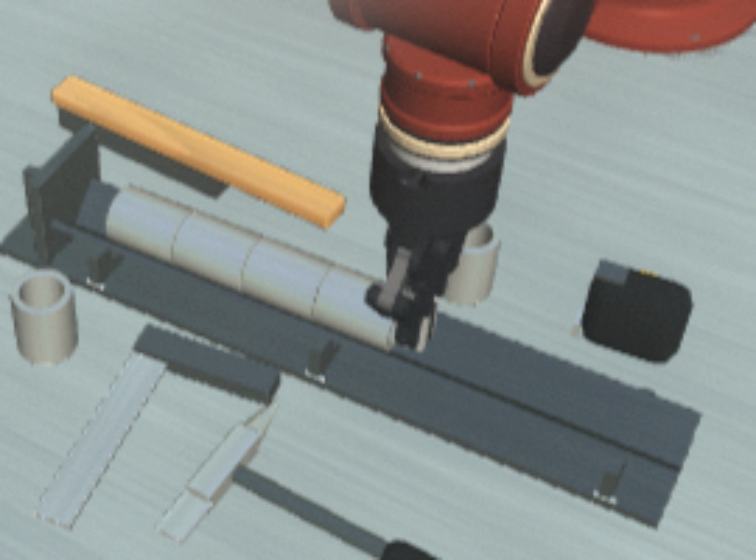

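The row moved as one train: leading edge at col 337.7, stop face at col 361.8, so a gap of about 41 mm. No bystander has moved. Next, 29 mm more while decelerating.

```bash
python3 -m handwheel '{"offset":[[0,-0.05,0],[0.01,-0.12,0],[0.01,-0.2,0],[0.01,-0.28,0],[0.01,-0.36,0],[0.02,-0.44,0],[0.02,-0.52,0],[0.02,-0.6,0],[0.02,-0.66,0],[0.03,-0.7,0]],"roll":[0,0,0,0,0,0,0,0,0,0]}'
python3 -m handwheel '{"offset":[[0,-0.02,0],[0,-0.04,0],[0,-0.06,0],[0,-0.08,0],[0,-0.1,0],[0,-0.12,0],[0.01,-0.14,0],[0.01,-0.16,0],[0.01,-0.18,0],[0.01,-0.2,0]],"roll":[0,0,0,0,0,0,0,0,0,0]}'
```

```text
t: 9.65
tool_pos: [0.5347, -0.0012, 0.0406]
tool_rot: [-3.139, -0.058, -0.001]
contact_force: [0.8, 5.7, -0.9]
opening: 0.0037
t: 10.65
tool_pos: [0.5351, -0.009, 0.0406]
tool_rot: [-3.138, -0.058, -0.001]
contact_force: [2.1, 5.7, 0.5]
opening: 0.0043
```

About 6 mm left. I'll crawl at 4 mm/s in short calls and watch the force.

```bash
python3 -m handwheel '{"offset":[[0,-0.01,0],[0,-0.02,0],[0,-0.03,0],[0,-0.04,0],[0,-0.05,0],[0,-0.06,0],[0,-0.07,0],[0,-0.08,0],[0,-0.09,0],[0,-0.1,0]],"roll":[0,0,0,0,0,0,0,0,0,0]}'
```

```text
t: 11.65
tool_pos: [0.5352, -0.0131, 0.0406]
tool_rot: [-3.139, -0.058, -0.001]
contact_force: [1.6, 5.8, 0.3]
opening: 0.0038
```

```bash
python3 -m handwheel '{"offset":[[0,-0.005,0],[0,-0.01,0],[0,-0.015,0],[0,-0.02,0],[0,-0.025,0],[0,-0.03,0],[0,-0.035,0],[0,-0.04,0],[0,-0.045,0],[0,-0.05,0]],"roll":[0,0,0,0,0,0,0,0,0,0]}'
```

```text
t: 12.65
tool_pos: [0.5352, -0.0141, 0.0406]
tool_rot: [-3.137, -0.058, -0.002]
contact_force: [2.5, 9.7, -0.8]
opening: 0.0039
```

```bash
python3 -m handwheel '{"offset":[[0,-0.005,0],[0,-0.01,0],[0,-0.015,0],[0,-0.02,0],[0,-0.025,0],[0,-0.03,0],[0,-0.03,0],[0,-0.03,0],[0,-0.03,0],[0,-0.03,0]],"roll":[0,0,0,0,0,0,0,0,0,0]}'
python3 - <<'E'
from station import ctrl
import cv2,numpy as np
o=ctrl.get_obs(); print(o["t"],o["tool_pos"],o["contact_force"],o["wrist_torque"])
d=ctrl.get_image("top"); im=d["img"]; g=cv2.cvtColor(im,cv2.COLOR_RGB2GRAY).astype(int)
print(g[246,240:372])
im=cv2.resize(im[160:330,100:390,::-1],None,fx=2.7,fy=2.7); cv2.imwrite("pics/top4.png",cv2.convertScaleAbs(im,alpha=1.5))
s=ctrl.get_image("scene")["img"][:,:,::-1]
cv2.imwrite("pics/scene4.png",cv2.convertScaleAbs(cv2.resize(s[190:310,250:420],None,fx=4.5,fy=4.5,interpolation=cv2.INTER_CUBIC),alpha=1.5))
E
```

```text
t: 13.65
tool_pos: [0.5352, -0.0141, 0.0407]
tool_rot: [-3.134, -0.058, -0.002]
contact_force: [1.6, 14.6, 0.4]
opening: 0.0041
13.65 [ 0.53523761 -0.01412133  0.04065794] [ 1.63048731 14.64496176  0.39380891] [ 1.93874263 -0.28464669  0.01787932]
[ 46  67  98  93  66  45  34  28  28  28  27  24  22  27  62 106 124 127
 127 127 128 129 127 127 128 128 127 127 123 113 120 125 128 127 128 128
 129 129 127 128 129 128 129 128 128 127 129 127 128 128 128 128 129 128
 128 129 128 127 124 117 113 121 127 127 128 127 127 127 127 129 127 128
 129 129 129 127 128 129 128 129 128 128 129 128 128 129 128 129 129 121
 110 119 126 127 127 127 128 128 129 127 129 128 128 129 128 128 127 129
 129 128 126 128 127 127 127 127 129 127 128 127 114  86  70  70  71  69
  66  63  61  62  63  64]
```

View pics/top4.png

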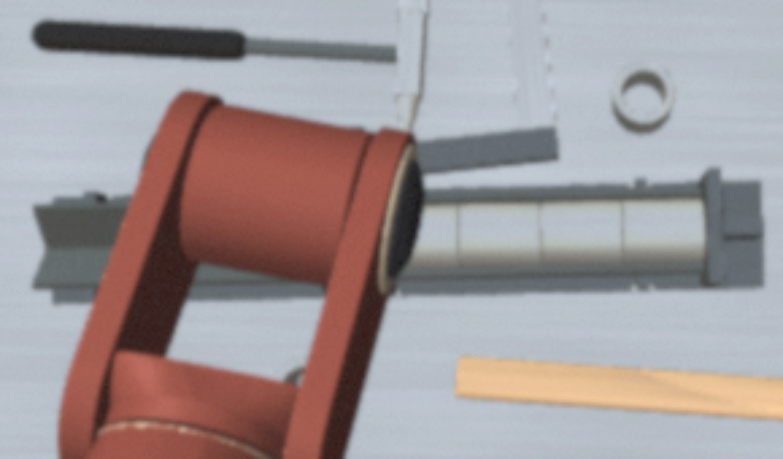

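View pics/scene4.png

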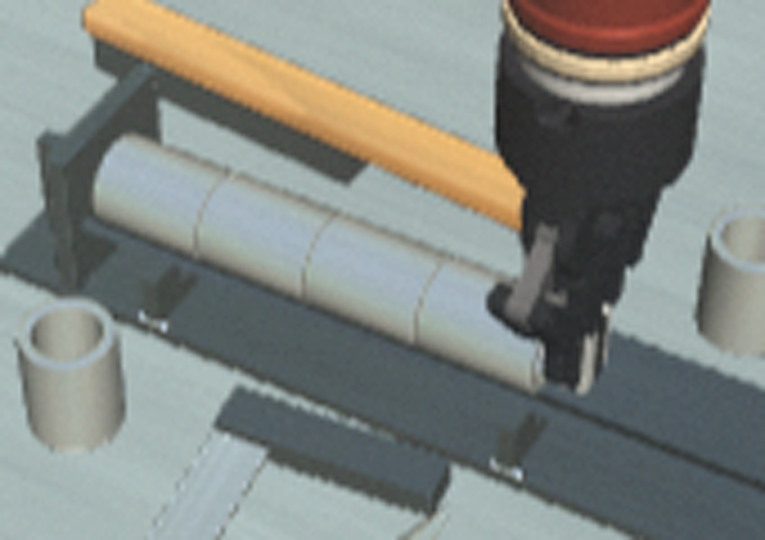

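Both views show the row closed up, with the lead piece flush on the stop (edge at col ~361) and only hairline seams. The pose has stalled at 14.6 N. I'll hold one second to check it is steady.

```bash
python3 -m handwheel '{"offset":[[0,0,0],[0,0,0],[0,0,0],[0,0,0],[0,0,0],[0,0,0],[0,0,0],[0,0,0],[0,0,0],[0,0,0]],"roll":[0,0,0,0,0,0,0,0,0,0]}' && python3 -c "
from station import ctrl
print(ctrl.finish_job())"
```

```text
t: 14.75
tool_pos: [0.5352, -0.0141, 0.0406]
tool_rot: [-3.134, -0.058, -0.002]
contact_force: [2.6, 13.6, 0.8]
opening: 0.004
the job is handed in; nothing more can be done
None
```

The row is against the stop plate, with all four pieces end to end, and the job is handed in (14.75 s on the clock).

- **Push:** I pushed only on the free end of the last piece, with the nearly closed fingertips about 40 mm above the bench. The row slid about 130 mm at 5–6 N. I slowed to 2–4 mm/s for the last few millimetres, so the stop was met gently.
- **Final hold:** On the last one-second check, the fingers had stalled at y = -0.0141. They were pressing steadily at about 14 N, which leaves roughly 8 N on the stop after friction.
- **Cameras:** In the top and scene views the leading piece is flush on the stop, only hairline seams show between pieces, and none look lifted.
- **Bystanders:** Those I could see look unmoved. In the last pictures the arm hid part of the first spare pipe piece in the top view. The tape measure, hammer handle and spray can were not fully in the final views, so I did not recheck them. The fingers stayed in the V and never came near them.

No check failed or disagreed. The predicted stop position was about 1 mm from where the row actually stopped, within the camera calibration.

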